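# Clear the loupe and hold the exposure box open

### The arm

A 6-joint arm with a two-finger parallel gripper is mounted at the origin on the work surface. World frame = base frame: x ahead of the robot, y to its left, z up, the work surface at z = 0. Lengths are in mm, angles in rad, forces in N, time in s.
With the tool pointing down it reaches from about 325 to 875 mm from the base axis. Payload 4.4 kg.
Tool frame: the origin (TCP) lies on the centre line of the jaws, within the pads' length; the fingertips stand ahead of it and the grasp point (between the pads) lies 6 mm ahead of it (ctrl.tcp_to_tips is the z of the fingertips in the tool frame, in mm); z points along the fingers, y is the line along which they close (so a half turn about z gives the same grasp; the last joint's range is limited). The gripper opens to 85 mm and grips with 20 to 120 N. Pads are 22 mm wide; open, the fingers measure 114 mm over their backs; the gripper's body (76 mm by 85 mm) begins 54 mm behind the grasp point. The pads swing forward as they close: fully open they stand 13 mm farther back than shut.
Start: joints at [-1.254, 0.207, 1.542, -0, 1.393, -0.15], TCP at [259.27, -513.232, 256.282] pointing down, gripper open.
Joint ranges: [-2.73, 2.73], [-0.86, 2.22], [0.23, 2.46], [-1.11, 4.25], [0.08, 2.63], [-2.82, 2.82]. Speed limits (rad/s): [2.79, 2.79, 3.14, 3.14, 3.14, 3.14].

### API

Orientations are given as a 3x3 rotation matrix whose columns are the frame's x, y, z axes.
In Python, from plant import ctrl, sensors, optics gives the robot as it stands. Calls block until the motion is done:
- ctrl.move_ptp(position, orientation): joint-space move of the TCP to a pose.
- ctrl.move_l(position, rot=None, vel=150, threshold=None): straight line of the TCP; rot=None keeps the orientation; vel is the mean speed in mm/s. With threshold (N) it stops when the force on the tool has changed by that much, and returns True; else False.
- ctrl.set_joints(angles): joint-space move.
- ctrl.gripper_to(opening, force=None): finger opening in mm; force is the grip in N (None keeps the last); returns when the fingers have stopped.
- ctrl.hold(seconds).
- ctrl.solve_ik(position, orientation): joint angles nearest the present ones, or None.
- sensors.read_state(): the state.
- optics.grab_frame(name): name is "scene" or "top" or "wrist"; returns (picture, depth): 384x512x3 uint8, red, green, blue; 384x512 float32, mm along the optical axis (not along the pixel's ray), 0 where there is no reading.
- optics.camera_params(name): a dict with "mtx" (3x3 intrinsics, pixels), "R" (3x3) and "t" (3): a world point X has camera coordinates R X + t; the wrist camera has in their place "T_tool_cam" (4x4, takes a point from camera to tool coordinates, whose origin is the TCP and whose axes are the flange's). Camera axes: x right, y down, z forward; pixel columns grow to the right and rows downward; lengths in mm; the calibration is good to about 2 mm. A picture is of the moment at which its call begins: read the wrist's pose just before it. camera_params takes no time and is no camera call.
A pose or a line that the arm cannot do raises ctrl.MotionError and nothing moves.
- ctrl.finish_job(): hands the job in; it is judged then, once.
The state is a dict: "t": time; "q": joint angles; "qvel": joint speeds; "tau": joint torques, N m; "eef_pos": TCP position; "eef_rot": TCP orientation; "force": force on the tool from outside, world axes, zero at the start; "wrist_torque": the same for the moment, N m; "grip_width": finger opening in mm; "grasp_force": force on a finger pad.
Only numpy, scipy, OpenCV 4.12 (cv2) and the standard library are available. Lean on these libraries where they do the work, as an engineer would, in place of code of your own. Each camera call takes 0.05 s, during which the arm holds its last target. There are 200 camera calls.

### The job

A colleague needs both hands free to change the film in the exposure box. First lift the glass loupe off the box's glass cover with a light grip (no more than 40 N from each finger), and stand it upright, wholly on the cork mat, without dropping it; then raise the cover by its front bar handle without letting it fall and finish while still holding it open at 40 degrees from closed (within 4). Leave everything else on the table where it is.

Things in the scene. Friction and masses are not known exactly. Their poses are not given: they have to be found in the camera images.
- exposure_box: Grey exposure box fixed to the table, 280 (x) by 300 (y) by 62 mm high, open at the top under its cover. Origin: centre of its underside, on the table. Its -x side is the front, towards the robot; the hinge runs along its rear (+x) top edge.
- cover (a joint): Angle of the cover in rad: 0 closed (level on the box), growing as its front edge rises, stop at 1.35. Low friction: it falls shut unless held. The cover is an aluminium frame 280 by 300 by 14 mm with rails 28 mm wide and a glass pane between them whose top lies 4 mm below the rails' top, 72 mm above the table when closed; it weighs roughly 0.75 kg, about 4 N to lift at the handle.
- cover_hinge (a point): Point on the hinge axis in the middle of the box's width, 62 mm above the table, 140 mm behind the box's centre. The axis is horizontal, along the box's y. This point does not move; its frame turns with the cover: x away from the handle, y along the axis, z up from the glass.
- cover_handle (a point): Middle of the cover's handle: a level round steel bar 12 mm thick, its axis along the box's y, 50 mm out in front of the cover's front edge, 44 mm clear of it, carried by a 10 mm thick arm at each end (arms 140 mm apart). In the cover's frame it lies 330 mm in front of the hinge point and 7 mm above it; closed, it is 69 mm above the table with nothing beneath. Axes as those of cover_hinge. The round bar can turn between the fingers as the cover swings.
- loupe: Small black stand loupe, a round upright cylinder: body 36 mm across, foot 44 mm across and 6 mm high, 46 mm high in all, a glass lens on top, about 80 g. Starts standing on the cover's glass pane. Origin: centre of its underside, z up its axis.
- mat: Square cork mat 110 by 110 by 6 mm fixed flat on the table, left or right of the box. Origin: centre of its underside; the mat's top is 6 mm above.
- ink_tub: Bystander: white ink jar 90 mm across, 115 mm high. Origin: centre of its underside. Leave in place.
- squeegee: Bystander: wooden squeegee 150 mm long lying flat beside the box, 30 mm high. Leave in place.
- tape_roll: Bystander: roll of paper tape 96 mm across, 25 mm high, lying flat beside the box. Origin: centre of its underside. Leave in place.
- cleaner: Bystander: white bottle 66 mm across, 190 mm high. Origin: centre of its underside. Leave in place.
- spatula: Bystander: ink spatula lying on the table. Leave in place.
- small_tin: Bystander: steel tin 60 mm across, 55 mm high. Origin: centre of its underside. Leave in place.

How it is judged:
By the outcome, as a careful person would: the job done as asked, in the order asked, and still so for the second after the job is handed in, while the arm keeps its last pose, push and grip.
It also fails if it takes over 61 s, if anything falls off the work surface, if the arm or the gripper's body presses on something with over 40 N, if the wrist force passes 120 N, or if a joint passes its speed limit or range.

## Working session

There is one attempt and no reset: what is moved stays moved. The work goes in short steps, each a Python script; the robot and the scene stay as the last script left them, time stands still between calls to the robot, and variables do not carry over. Pictures are saved under pics/ and viewed, at most 10 in all, crops included, and the job is handed in when it is done.

```bash
mkdir -p pics; ls; python3 - <<'E'
from plant import ctrl,sensors,optics
import cv2,numpy as np
for n in("top","scene"):
    im,d=optics.grab_frame(n); cv2.imwrite(f"pics/{n}0.png",im[:,:,::-1]); np.savez(f"pics/{n}0.npz",im=im,d=d)
    p=optics.camera_params(n); print(n,{k:np.round(v,3).tolist() for k,v in p.items()}, (d>0).mean())
print(ctrl.tcp_to_tips, optics.camera_params("wrist"), sensors.read_state())
E
```

```text
pics
top {'mtx': [[475.468, 0.0, 254.102], [0.0, 475.468, 189.28], [0.0, 0.0, 1.0]], 'R': [[-0.023, -1.0, 0.002], [-0.979, 0.022, -0.2], [0.2, -0.006, -0.98]], 't': [-3.205, 608.925, 1830.502]} 0.9959055582682291
scene {'mtx': [[358.067, 0.0, 255.016], [0.0, 358.067, 192.833], [0.0, 0.0, 1.0]], 'R': [[0.831, 0.556, 0.008], [0.343, -0.501, -0.794], [-0.438, 0.663, -0.607]], 't': [-490.724, -158.21, 1427.775]} 0.9888203938802084
25.0 {'mtx': array([[267.30896318,   0.        , 256.92177784],
       [  0.        , 267.30896318, 192.61357252],
       [  0.        ,   0.        ,   1.        ]]), 'T_tool_cam': array([[ 9.76293858e-04, -9.44607283e-01, -3.28201352e-01,
         8.48676626e+01],
       [ 9.99999466e-01,  8.10617560e-04,  6.41612486e-04,
        -1.12396253e+00],
       [-3.40026048e-04, -3.28201803e-01,  9.44607570e-01,
        -1.16774708e+02],
       [ 0.00000000e+00,  0.00000000e+00,  0.00000000e+00,
         1.00000000e+00]])} {'t': 0.1, 'q': array([-1.25351762e+00,  2.07402585e-01,  1.54278178e+00,  1.19207748e-05,
        1.39349717e+00, -1.50456935e-01]), 'qvel': array([-0.00128492, -0.0016553 , -0.00217345, -0.00115078, -0.00091599,
       -0.0001121 ]), 'tau': array([-4.96161956e-04, -3.84095407e+01, -2.92550594e+01, -2.81174953e-04,
        4.90378923e-03,  2.54277452e-07]), 'eef_pos': array([ 259.0687257 , -512.64023068,  255.21721768]), 'eef_rot': array([[ 8.92592554e-01,  4.50863750e-01, -6.40545146e-04],
       [ 4.50864088e-01, -8.92590399e-01,  1.98828011e-03],
       [ 3.24698982e-04, -2.06352283e-03, -9.99997818e-01]]), 'force': array([ 0.75043739, -0.48776855, -0.06134333]), 'wrist_torque': array([ 0.01455838,  0.02497362, -0.02838645]), 'grasp_force': 0.0, 'grip_width': 85.58467562291133}
```

View pics/top0.png

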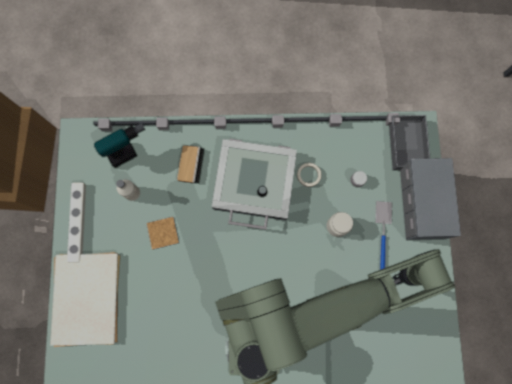

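View pics/scene0.png

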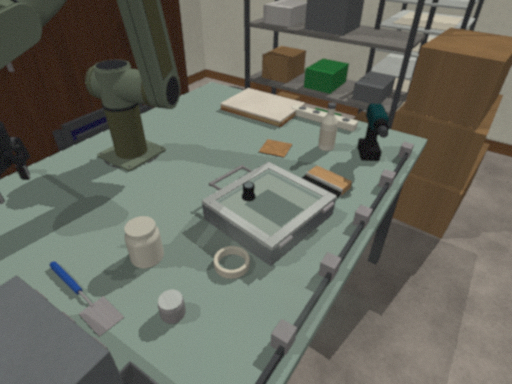

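The top view shows the loupe near (262,191), the box corners near (223,140), (296,148), (288,218) and (213,207), the handle near (257,227), and the mat at (163,233). The scene view shows the loupe upright on the pane, and nothing between the box and the mat.

```bash
cat > h.py <<'E'
import numpy as np,cv2
from plant import ctrl,sensors,optics
def grab(n,save=None):
    s=sensors.read_state(); im,d=optics.grab_frame(n); p=optics.camera_params(n)
    if n=="wrist":
        T=np.eye(4);T[:3,:3]=s["eef_rot"];T[:3,3]=s["eef_pos"];M=T@p["T_tool_cam"];Rwc,c=M[:3,:3],M[:3,3]
    else: Rwc=p["R"].T; c=-Rwc@p["t"]
    if save: cv2.imwrite(save,im[:,:,::-1])
    return im,d,p["mtx"],Rwc,c
def ray(px,z,K,R,c):
    px=np.atleast_2d(np.asarray(px,float)); r=np.c_[px,np.ones(len(px))]@np.linalg.inv(K).T@R.T
    return c+r*((z-c[2])/r[:,2])[:,None]
def cloud(d,K,R,c):
    v,u=np.mgrid[:d.shape[0],:d.shape[1]]
    r=np.dstack([u,v,np.ones_like(u)])@np.linalg.inv(K).T
    return (r*d[...,None])@R.T+c
def down(yaw):  # tool z down, tool y at yaw in the plane
    y=np.array([np.cos(yaw),np.sin(yaw),0]);z=np.array([0,0,-1.]);return np.c_[np.cross(y,z),y,z]
E
python3 - <<'E'
from h import *
im,d,K,R,c=grab("top")
P=cloud(d,K,R,c); hsv=cv2.cvtColor(im,cv2.COLOR_RGB2HSV)
def reg(m,a,b,cc,e):
    o=np.zeros_like(m);o[b:e,a:cc]=m[b:e,a:cc];return o
m=reg((hsv[...,0]>5)&(hsv[...,0]<22)&(hsv[...,1]>100),140,210,190,260)
vu=np.argwhere(m)[:,::-1]; r=cv2.minAreaRect(vu.astype(np.float32)); print("mat",m.sum(),ray(r[0],6,K,R,c),ray(cv2.boxPoints(r),6,K,R,c).round(1).tolist())
m=reg(im.max(2)<60,245,175,280,205); vu=np.argwhere(m)[:,::-1];print("loupe",m.sum(),vu.mean(0),ray(vu.mean(0),100,K,R,c), P[m][:,2].max())
m=reg((P[...,2]>66)&(P[...,2]<90),205,130,305,240); 
m=cv2.morphologyEx(m.astype(np.uint8),cv2.MORPH_OPEN,np.ones((4,4)))>0
xy=P[m][:,:2].astype(np.float32);r=cv2.minAreaRect(xy);print("cover",m.sum(),r,np.median(P[m][:,2]))
E
```

```text
mat 659 [[450.60465529 355.52041036   6.        ]] [[491.1, 418.9, 6.0], [511.9, 316.1, 6.0], [410.4, 292.7, 6.0], [390.1, 394.4, 6.0]]
loupe 24 [261.54166667 193.79166667] [[582.30282711 -45.21535875 100.        ]] 124.65111909424922
cover 3204 ((522.0186767578125, -4.666748046875), (304.4311828613281, 576.771484375), 80.49205017089844) 73.20849510492428
```

```bash
python3 - <<'E'
from h import *
yaw=-np.pi/2-0.14
ctrl.move_ptp([540,-15,330],down(yaw))
D=grab("wrist","pics/w1.png"); np.savez("pics/w1.npz",*D)
ctrl.move_ptp([440,230,330],down(yaw))
D=grab("wrist","pics/w2.png"); np.savez("pics/w2.npz",*D)
s=sensors.read_state();print(s["t"],s["q"],s["eef_pos"])
cv2.imwrite("pics/w12.png",cv2.resize(np.vstack([cv2.imread("pics/w1.png"),cv2.imread("pics/w2.png")]),None,fx=.78,fy=.78))
E
```

```text
3.3583 [ 3.04969843e-01 -1.24329041e-02  1.62860767e+00 -6.13659682e-04
  1.52520136e+00  2.01757078e+00] [440.81929868 228.94855766 329.99847591]
```

View pics/w12.png

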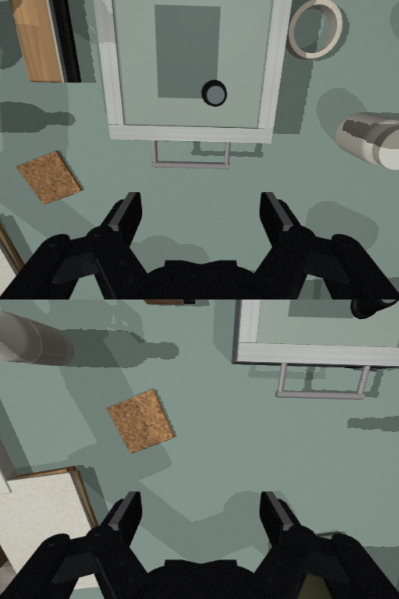

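The wrist pictures, in full-size pixels, show the loupe lens at about (275,119), the handle bar from about (198,210) to (290,214) and the cover's front edge near row 178. In the second picture the mat is at about (180,155).

```bash
python3 - <<'E'
from h import *
for f in ("w1","w2"):
    im,d,K,R,c=np.load(f"pics/{f}.npz").values(); hsv=cv2.cvtColor(im,cv2.COLOR_RGB2HSV); P=cloud(d,K,R,c)
    m=(hsv[...,0]>5)&(hsv[...,0]<22)&(hsv[...,1]>90)
    m=cv2.morphologyEx(m.astype(np.uint8),cv2.MORPH_CLOSE,np.ones((5,5)))
    for q in cv2.findContours(m,cv2.RETR_EXTERNAL,cv2.CHAIN_APPROX_NONE)[0]:
        if cv2.contourArea(q)>2000:
            b=ray(q[:,0],6,K,R,c)[:,:2]; print(f,"matcand",cv2.minAreaRect(b.astype(np.float32)))
    if f=="w1":
        z=P[...,2]
        m=np.zeros(z.shape,bool);m[80:150,245:305]=(z>84)[80:150,245:305]
        print("loupe z", np.percentile(z[m],[50,99]),m.sum())
        t=m&(z>np.percentile(z[m],99)-8); vu=np.argwhere(t)[:,::-1].astype(np.float32)
        (e,rad)=cv2.minEnclosingCircle(vu);print("loupe top",e,rad,ray(e,118,K,R,c), ray(vu.mean(0),118,K,R,c))
    # bar
    a=(slice(185,225),slice(185,310)) if f=="w1" else (slice(100,135),slice(340,480))
    m=np.zeros(d.shape,np.uint8);m[a]=(P[...,2]>45)[a]
    cv2.imwrite(f"pics/m{f}.png",m*255)
    vu=np.argwhere(m)[:,::-1]; X=ray(vu,69,K,R,c)[:,:2]
    print(f,"bar all",m.sum(),X.min(0),X.max(0),"z",np.median(P[...,2][m>0]))
    if f=="w1":
        X0=np.array([np.cos(-.14),np.sin(-.14)]);Y0=np.array([-X0[1],X0[0]])
        pr=X@np.c_[X0,Y0]; lo=pr[:,0].min(); s=X[pr[:,0]<lo+16]
        r=cv2.minAreaRect(s.astype(np.float32));print("bar",r,len(s), cv2.boxPoints(r).tolist())
        # rail front edge
        m=np.zeros(d.shape,np.uint8);m[150:195,150:340]=(P[...,2]>50)[150:195,150:340]
E
```

```text
w1 matcand ((451.8892517089844, 355.3647155761719), (108.39000701904297, 110.32227325439453), 12.796368598937988)
w1 matcand ((728.8004150390625, 272.4181823730469), (65.21373748779297, 138.50038146972656), 81.24759674072266)
loupe z [117.69784914 446.56327756] 752
loupe top (270.8983459472656, 117.01866912841797) 35.30109786987305 [[601.9765695  -40.43951384 118.        ]] [[596.43123377 -48.92399854 118.        ]]
w1 bar all 1111 [437.38196211 -67.08791277] [518.35381023 101.79099565] z 72.76594327239064
bar ((452.23101806640625, 9.291427612304688), (153.8013458251953, 15.285357475280762), 82.86885070800781) 52 [[435.1009521484375, -66.06562042236328], [450.26806640625, -67.9631576538086], [469.361083984375, 84.64847564697266], [454.1939697265625, 86.54601287841797]]
w2 matcand ((451.4158020019531, 357.59259033203125), (108.56523895263672, 108.30846405029297), 12.817872047424316)
w2 bar all 1344 [444.57849323 -71.72614294] [505.35698387  98.33564906] z 72.88279299420842
```

```bash
python3 - <<'E'
from h import *
for f in ("w1","w2"):
    im,d,K,R,c=np.load(f"pics/{f}.npz").values(); P=cloud(d,K,R,c); z=P[...,2]; ok=(d>0)
    if f=="w1":
        m=np.zeros(z.shape,np.uint8);m[80:150,245:305]=(ok&(z>108)&(z<130))[80:150,245:305]
        m=cv2.morphologyEx(m,cv2.MORPH_OPEN,np.ones((5,5)))
        vu=np.argwhere(m)[:,::-1].astype(np.float32);e,rad=cv2.minEnclosingCircle(vu)
        print("loupe",len(vu),e,rad,ray(e,118,K,R,c),ray(vu.mean(0),118,K,R,c),np.median(z[m>0]))
    a=(slice(140,225),slice(130,360)) if f=="w1" else (slice(80,135),slice(320,480))
    m=np.zeros(z.shape,np.uint8);m[a]=(ok&(z>60)&(z<82))[a]
    n,l,st,_=cv2.connectedComponentsWithStats(m); m=(l==1+np.argmax(st[1:,4]))
    vu=np.argwhere(m)[:,::-1]; X=ray(vu,72,K,R,c)[:,:2]
    th=-.14
    for _ in range(3):
        X0=np.array([np.cos(th),np.sin(th)]);Y0=np.array([-X0[1],X0[0]]); p=X@np.c_[X0,Y0]
        lo=np.percentile(p[:,0],1)
        s=(p[:,0]<lo+14); yc=p[s,1]; k=s&(p[:,1]>np.percentile(yc,8))&(p[:,1]<np.percentile(yc,92))
        b=np.polyfit(p[k,1],p[k,0],1); th-=np.arctan(b[0])
    print(f,"yaw",th,"bar x'",np.polyval(b,0),"y' range",yc.min(),yc.max(),s.sum(),"rail fronts",)
    mid=(yc.min()+yc.max())/2; print("handle",np.median(p[k,0])*X0+mid*Y0,"z",np.median(z[m]))
    # rail front edge in bar middle
    k=(abs(p[:,1]-mid)<55)&(p[:,0]>lo+25); print("rail front x' - bar:",k.sum() and np.percentile(p[k,0],2)-np.median(p[s,0]))
E
```

```text
loupe 688 (275.45660400390625, 120.95569610595703) 15.24365520477295 [[596.7349008  -45.25902193 118.        ]] [[596.15640929 -45.30914782 118.        ]] 117.72299284603659
w1 yaw -0.16799530882560496 bar x' 459.1813818973215 y' range 17.973579181200062 169.13425773748432 798 rail fronts
handle [468.32302445  15.46723124] z 73.66197781960807
rail front x' - bar: 48.80559292491728
w2 yaw -0.16416978258414064 bar x' 458.2884055473734 y' range 14.516341740623337 170.94203019777828 1052 rail fronts
handle [467.23810837  16.59104007] z 72.95777742707924
rail front x' - bar: 48.776145159868804
```

```bash
python3 - <<'E'
from h import *
Rt=down(-np.pi/2-.166); L=np.array([596.4,-45.3]); M=np.array([451.6,356.5])
def st(a): s=sensors.read_state(); print(a,round(s["t"],2),s["eef_pos"].round(1),s["force"].round(1),"g",round(s["grasp_force"],1),round(s["grip_width"],1))
ctrl.move_ptp([*L,210],Rt); st("above")
print(ctrl.move_l([*L,106],vel=80,threshold=6)); st("down")
ctrl.gripper_to(30,force=25); st("grip")
ctrl.move_l([*L,116],vel=40); st("up")
ctrl.move_l([*L,210],vel=100); st("up2")
grab("scene","pics/s2.png"); grab("wrist","pics/w3.png")
E
python3 -c "
import cv2,numpy as np
cv2.imwrite('pics/c.png',np.hstack([cv2.resize(cv2.imread('pics/s2.png')[100:290,150:350],(400,380)),cv2.resize(cv2.imread('pics/w3.png'),(400,380))]))"
```

```text
above 4.63 [596.6 -44.5 210.7] [-0.2 -0.1 -0.4] g 0.0 85.6
False
down 6.08 [597.  -45.4 106.7] [-0.  -0.2  0.7] g 0.0 85.3
grip 6.6 [596.6 -45.4 106.3] [ 0.2 -0.5  2. ] g 25.0 34.6
up 7.0 [596.6 -45.3 116.4] [ 0.6  0.1 -1.2] g 25.0 34.7
up2 8.09 [595.7 -45.2 209. ] [-0.7  0.5 -1.1] g 25.0 34.7
```

View pics/c.png

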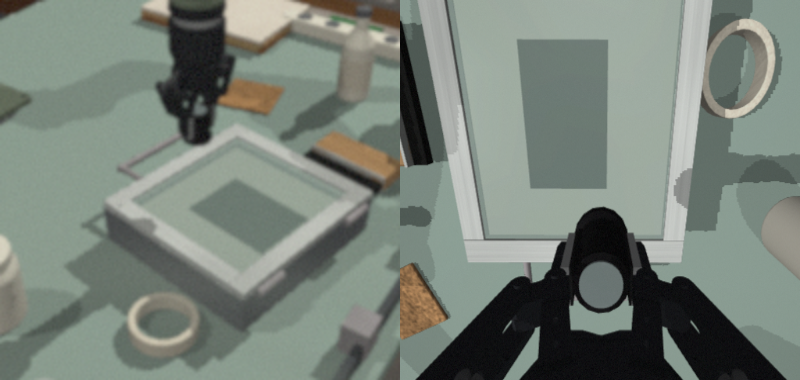

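The loupe is off the glass and upright between the fingers, with its lens at about (600,285) in the right panel. Next I place it on the mat.

```bash
python3 - <<'E'
from h import *
M=np.array([451.6,356.5]); Rt=down(-np.pi/2-.166)
def st(a): s=sensors.read_state(); print(a,round(s["t"],2),s["eef_pos"].round(1),s["force"].round(1),"g",round(s["grasp_force"],1),round(s["grip_width"],1))
ctrl.move_l([*M,190],vel=200); st("above")
ctrl.move_l([*M,52],vel=120); st("near")
print(ctrl.move_l([*M,36],vel=20,threshold=4)); st("touch")
ctrl.gripper_to(60); st("open"); ctrl.gripper_to(85)
ctrl.move_l([*M,190],vel=120)
ctrl.move_l([M[0]-70,M[1]-60,230],vel=150); st("off")
D=grab("wrist","pics/w4.png"); im,d,K,R,c=D; P=cloud(d,K,R,c)
m=(d>0)&(P[...,2]>45)&(P[...,2]<60)&(abs(P[...,0]-M[0])<60)&(abs(P[...,1]-M[1])<60)
print(m.sum(),np.median(P[m],0) if m.any() else None)
grab("scene","pics/s4.png")
E
python3 -c "
import cv2,numpy as np
cv2.imwrite('pics/c2.png',np.hstack([cv2.resize(cv2.imread('pics/s4.png')[100:200,200:340],(400,300)),cv2.resize(cv2.imread('pics/w4.png'),(400,300))]))"
```

```text
above 10.48 [452.  355.9 190. ] [0.1 0.5 0.1] g 25.0 35.0
near 11.78 [452.4 357.   53. ] [ 0.5 -0.1 -0.1] g 25.0 35.0
True
touch 12.38 [451.5 356.5  40.3] [-0.9 -1.3  4.2] g 25.2 34.5
open 12.75 [450.4 355.8  39.1] [ 0.  -0.6 -0.3] g 0.0 60.0
off 15.35 [381.9 296.7 229.8] [ 0.3 -0.3 -0. ] g 0.0 84.8
901 [451.9219603  356.94280722  51.78962078]
```

View pics/c2.png

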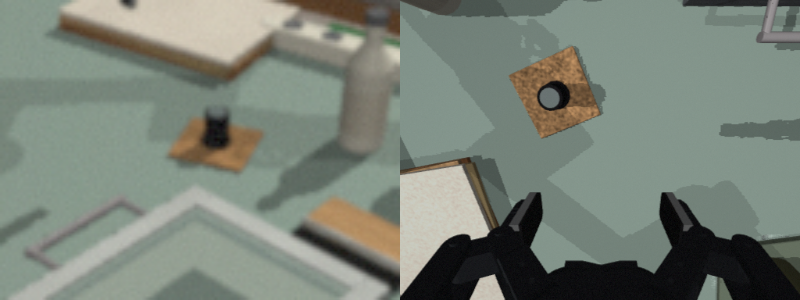

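The loupe stands upright in the middle of the mat, at (551,97) in the right panel. Next is the handle: check reach along the whole arc, go to the pregrasp, and measure the bar from close up.

```bash
cat >> h.py <<'E'
th=-.166; X0=np.array([np.cos(th),np.sin(th),0]); Y0=np.array([-X0[1],X0[0],0]); Z=np.array([0,0,1.])
def tilt(a,s): 
    z=np.sin(a)*X0-np.cos(a)*Z; y=s*(np.cos(a)*X0+np.sin(a)*Z); return np.c_[np.cross(y,z),y,z]
def bar(H,ang):  # handle centre at cover angle; H closed handle centre
    h=H+330*X0-7*Z; return h-X0*(330*np.cos(ang)-7*np.sin(ang))+Z*(330*np.sin(ang)+7*np.cos(ang))
def pose(H,ang,s,a0=np.radians(15)):
    R=tilt(a0*(1-ang/np.radians(40)),s); return bar(H,ang)-6*R[:,2],R
def st(a): s=sensors.read_state(); print(a,round(s["t"],2),s["eef_pos"].round(1),s["force"].round(1),s["wrist_torque"].round(1),"g",round(s["grasp_force"],1),round(s["grip_width"],1))
E
python3 - <<'E'
from h import *
H=np.array([467.8,16,69.])
for s in(1,-1):
    for g in (0,10,20,30,40):
        q=ctrl.solve_ik(*pose(H,np.radians(g),s)); print(s,g,None if q is None else np.round(q,2))
s=1 if ctrl.solve_ik(*pose(H,0,1)) is not None else -1
ctrl.gripper_to(36,force=20)
p,R=pose(H,0,s); ctrl.move_ptp(p-90*R[:,2],R); st("pre")
im,d,K,Rw,c=grab("wrist","pics/w5.png"); np.savez("pics/w5.npz",im,d,K,Rw,c)
P=cloud(d,K,Rw,c); m=(d>0)&(P[...,2]>58)&(P[...,2]<84); loc=(P-H)@np.c_[X0,Y0,Z]
m&=(abs(loc[...,0])<16)&(abs(loc[...,1])<90); l=loc[m]; print(m.sum())
k=abs(l[:,1])<58; print("bar x' med",np.median(l[k],0),"slope",np.polyfit(l[k,1],l[k,0],1),"range",l.min(0),l.max(0))
vu=np.argwhere(m)[:,::-1][k]; r=ray(vu,70.5,K,Rw,c); print("ray x'",np.median((r-H)@X0), s)
E
```

```text
1 0 [-0.15  0.1   2.13 -0.01  0.65  0.02]
1 10 [-0.15  0.03  2.04 -0.    0.88  0.02]
1 20 [-0.15  0.02  1.91 -0.    1.09  0.02]
1 30 [-0.15  0.05  1.75 -0.    1.27  0.01]
1 40 [-0.15  0.13  1.57 -0.    1.44  0.01]
-1 0 None
-1 10 None
-1 20 None
-1 30 None
-1 40 None
pre 17.88 [443.5  20.3 161.9] [ 0.2 -0.3  0.3] [0.  0.2 0. ] g 0.0 36.2
2716
bar x' med [-3.24125929  6.6906432   4.0911776 ] slope [ 2.13599780e-03 -2.84685368e+00] range [ -8.01498272 -77.22385682  -3.89358484] [15.97447851 75.0629208   6.89325348]
ray x' -2.463165331859501 1
```

View pics/w5.png

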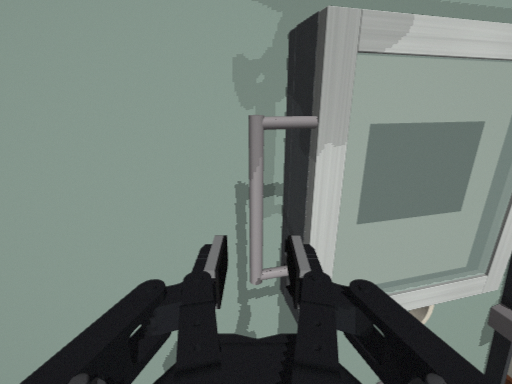

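The bar runs vertically at column 256, rows 116 to 280, between the fingers at columns 220 and 290. I shift the target by -2.5 mm along x', go in and grip.

```bash
python3 - <<'E'
from h import *
H=np.array([467.8,16,69.])-2.5*X0-1*Y0
p,R=pose(H,0,1); ctrl.move_l(p-60*R[:,2],R,vel=80); print(ctrl.move_l(p,R,vel=50,threshold=8)); st("in")
ctrl.gripper_to(6,force=20); st("g20")
ctrl.gripper_to(6,force=60); st("g60")
for g in (2,4):
    ctrl.move_l(*pose(H,np.radians(g),1),vel=40); st(g)
E
```

```text
False
in 19.8 [463.9  15.7  75.1] [-0.4  0.8 -0.8] [0.1 0.1 0. ] g 0.0 35.8
g20 20.13 [465.1  15.5  75.6] [ 3.9  0.4 -1.2] [ 0.  -0.4 -0. ] g 21.5 10.7
g60 20.35 [465.1  15.5  75.7] [ 4.2 -0.4  0.7] [ 0.  -0.5 -0. ] g 58.4 9.8
2 20.79 [465.5  15.4  87. ] [ 7.5 -0.8 -3.8] [ 0.  -0.8 -0. ] g 58.4 9.8
4 21.23 [466.4  15.2  98.3] [ 6.9 -0.8 -3.4] [-0.1 -0.8 -0. ] g 58.5 10.1
```

```bash
python3 - <<'E'
from h import *
H=np.array([467.8,16,69.])-1.5*X0-1*Y0
for g in range(7,41,3):
    ctrl.move_l(*pose(H,np.radians(g),1),vel=60)
    if g%6==1: st(g)
    if np.linalg.norm(sensors.read_state()["force"])>40: print("stop",g);break
ctrl.hold(.5); st("end")
im,d,K,Rw,c=grab("scene","pics/s6.png"); 
P=cloud(d,K,Rw,c); l=(P-bar(H,0)-330*X0+7*Z)@np.c_[X0,Y0,Z]
m=(d>0)&(l[...,2]>20)&(l[...,2]<190)&(l[...,0]>-235)&(l[...,0]<-15)&(abs(l[...,1])<148); q=l[m]
for _ in range(5):
    A=np.c_[q[:,0],q[:,1],np.ones(len(q))]; b=np.linalg.lstsq(A,q[:,2],rcond=None)[0]; r=abs(q[:,2]-A@b); q=q[r<max(8,np.median(r)*2.5)]
print(len(q),"cover deg",np.degrees(np.arctan(-b[0])),b)
im,d,*_=grab("wrist","pics/w6.png")
a,b=cv2.imread("pics/s6.png"),cv2.imread("pics/w6.png"); cv2.imwrite("pics/c6.png",np.hstack([cv2.resize(a,(400,300)),cv2.resize(b,(400,300))]))
E
```

```text
7 21.68 [468.3  14.9 114.7] [ 7.7 -1.2 -4.7] [-0.  -0.5  0.1] g 58.6 10.2
13 22.56 [474.7  13.8 148. ] [ 6.4 -0.5 -5.2] [-0.  -0.6 -0. ] g 58.5 10.2
19 23.44 [484.5  12.2 180.8] [ 4.8  0.4 -4.3] [-0.  -0.5 -0.1] g 58.5 9.8
25 24.32 [498.    9.9 212.9] [ 0.4 -1.3 -4.1] [0.  0.4 0. ] g 58.8 9.7
31 25.21 [515.    7.  244.2] [-6.1 -0.8  0.8] [-0.   1.4 -0.1] g 59.0 10.0
37 26.09 [534.8   3.7 273.1] [-7.6  0.8  1.8] [ 0.   1.6 -0. ] g 58.8 9.9
end 27.03 [545.9   1.7 287. ] [-9.2  0.   4.9] [-0.   1.5 -0. ] g 58.5 9.5
7196 cover deg 40.0148707872093 [-8.39542014e-01  7.48404109e-04  1.34101238e+01]
```

View pics/c6.png

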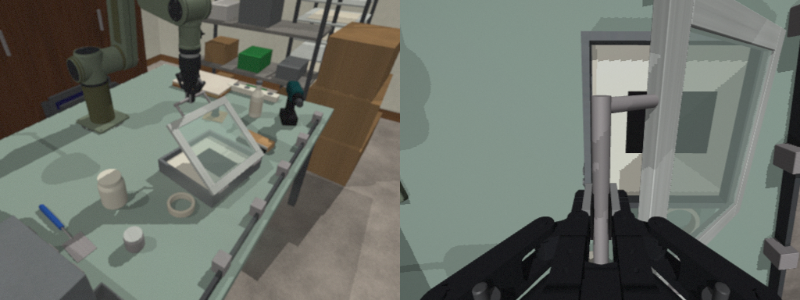

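The cover is held open, the bar is between the fingers, and both the plane fit and the arm's position give 40°. I'm handing in now.

```bash
python3 -c "
from plant import ctrl
print(ctrl.finish_job())"
```

```text
the job is handed in; nothing more can be done
None
```

The job is handed in at about 27 s of the allowed 61 s: the loupe was gripped at 25 N and stands upright in the middle of the cork mat, and the arm is holding the cover open at a measured 40.0°.

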